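# Flick the blender's thumbwheel round to the green speed mark

## Task

Set the blender base to the speed marked green: with a fingertip, flick the edge of the thumbwheel gently anticlockwise (its near edge goes to the robot's right) until the red lobe clicks in at the green dot, not past it. Do not grip the wheel, and leave the jar, mug, funnel and strainer where they stand.

Things in the scene. Friction and masses are not known exactly. Their poses are not given: they have to be found in the camera images.
- blender: White plastic blender base, fixed to the shelf. Origin: centre of its underside, at shelf height; z up; its own -x side is the front, roughly towards the robot (yaw varies by up to about 21 degrees). Low deck 200 (x) x 190 (y) mm, top 70 mm high, front edge at x = -100 mm. Behind the wheel a round motor housing, radius 64 mm, centred at x = +42 mm, 112 mm high.
- wheel_axis (a point): Point on the thumbwheel's upright axis, level with the lobe tops, at (-75, 0, 92) mm in the blender's frame; axes as the blender's. Wheel: grey disc, radius 26 mm, 72 to 88 mm above the shelf; six upright radial lobes every 60 degrees, each 8 mm wide with a round tip 46 mm from the axis, 72 to 92 mm high; one red, five black. Its near edge overhangs the deck's front by 21 mm, free below.
- wheel (a joint): Wheel angle, rad, growing anticlockwise from above. Starts at 0, red lobe at the front right (150 degrees clockwise of the blender's +x). Sprung stops every 1.047 (60 degrees) pull it to the nearest; 1 to 3 N at a lobe's tip turns it; it does not coast. At a stop, two lobes stand 30 degrees either side of the front (-x): pushing one along -y from one side across to the other is one click.
- red_lobe (a point): Top of the red lobe near its tip, 42 mm from the wheel's axis, 92 mm above the shelf.
- jar: Empty clear jar with a steel screw lid, 72 mm across, 115 mm high, loose, a bystander. Origin: centre of its underside.
- mug: Blue ceramic mug, 80 mm across, 90 mm high, handle at its +y, loose, a bystander. Origin: centre of its underside.
- funnel: Yellow plastic funnel standing mouth down, 90 mm across at the foot, 100 mm high, loose, a bystander. Origin: centre of its foot.
- strainer: Small steel strainer, bowl 76 mm across, 34 mm high, handle along its +x to 105 mm from its centre, loose, a bystander. Origin: centre of its underside.
- mark: Flat green dot, 12 mm across, on the deck, 54 mm from the wheel's axis, 72 mm above the shelf: the target. It is at one of four places, in the blender's frame at -90, -30, 30 or 90 degrees from +x about the wheel's axis, so 1, 2, 3 or 4 clicks anticlockwise of where the red lobe starts. Like grey dots lie at the other three. With the red lobe clicked in there, lobe and dot are in line.

How it is judged:
At the end, for the whole second after the job is handed in: The red lobe is clicked in and at rest at the green dot (within about 10 degrees), reached anticlockwise without passing it; jar, mug, funnel and strainer within 20 mm of where they stood (horizontal distance between red_lobe and mark below 0.0145 m and velocity of joint wheel between -0.1 and 0.1 rad/s and distance of each of jar, mug, funnel, strainer from where it was at the start of the episode below 0.02 m); the robot touches nothing.
It fails at once if the jar, mug, funnel or strainer is pushed (20 mm), lifted or tipped (distance of any of jar, mug, funnel, strainer from where it was at the start of the episode above 0.02 m or angle between any of jar, mug, funnel, strainer's own z axis and vertical above 0.35 rad).
It fails at once if the wheel is flicked past the green dot (red lobe more than 26 degrees beyond it) ((y of mark in the frame of blender between -1 and -0.04 m and value of joint wheel above 1.497 rad) or (y of mark in the frame of blender between -0.04 and 0 m and value of joint wheel above 2.544 rad) or (y of mark in the frame of blender between 0 and 0.04 m and value of joint wheel above 3.592 rad) or (y of mark in the frame of blender between 0.04 and 1 m and value of joint wheel above 4.639 rad)).
It fails at once if the wheel is turned clockwise by half a click (value of joint wheel below -0.52 rad).
It fails at once if the wheel is squeezed or forced (over 30 N) (contact force between the fingers and wheel above 30 N).
It also fails if it takes over 69 s, if anything falls off the work surface, if the arm or the gripper's body presses on something with over 40 N, if the wrist force passes 120 N, or if a joint passes its speed limit or range.

## Robot

A 6-joint arm with a two-finger parallel gripper is mounted at the origin on the work surface. World frame = base frame: x ahead of the robot, y to its left, z up, the work surface at z = 0. Lengths are in m, angles in rad, forces in N, time in s.
With the tool pointing down it reaches from about 0.4 to 0.825 m from the base axis. Payload 7 kg.
Tool frame: the origin (TCP) lies midway between the tips of the shut fingers; the grasp point (between the pads) lies 19 mm behind it; z points along the fingers, y is the line along which they close (so a half turn about z gives the same grasp; the last joint's range is limited). The gripper opens to 85 mm and grips with 20 to 120 N. Pads are 22 mm wide; open, the fingers measure 114 mm over their backs; the gripper's body (76 mm by 85 mm) begins 54 mm behind the grasp point. The pads swing forward as they close: fully open they stand 13 mm farther back than shut.
Start: joints at [-0.977, 0.359, 0.012, 0, -1.224, -0.288], TCP at [0.203, -0.644, 0.231] pointing down, gripper open.
Joint ranges: [-3.07, 3.07], [-1.43, 2.12], [-1.02, 1.25], [-3.03, 1.67], [-3.05, -0], [-3.03, 3.03]. Speed limits (rad/s): [2.39, 2.39, 3.01, 3.14, 3.14, 3.14].

## Interface

Orientations are given as a unit quaternion [x, y, z, w].
In Python, from plant import arm, optics gives the robot as it stands. The module is installed in compiled form; this text tells all that it offers.
- The arm moves only by the tool jog_arm, never from a script. Its arguments are lists of equal length, an entry for each row: "jaw": the opening, from 0 (shut) to 1 (fully open); "slide": the shift along the tool's x, y, z scaled (see below), a list of three; "turn": the turn about the tool's z scaled (see below). In form: {"jaw": [jaw, ...], "slide": [[x, y, z], ...], "turn": [turn, ...]}. A call has 1 to 8 rows; each row is the pose to reach, as a shift and turn from the pose commanded when the call began, along the tool's axes at that moment, turning the shorter way round; what a row does not reach only later rows make up. The controller multiplies each number of a shift by 150 mm and each number of a turn by pi rad. A row lasts 1/12 s, in which the tool goes at most 41.7 mm and 7.16 degrees, less where a joint would pass 70% of its speed; a pose out of reach is approached as far as the arm can. A call with a number of a shift or a turn outside -1 to 1 is refused whole. A call with a gripper value outside its range is refused whole. The fingers move at their own pace and stop on an object; "squeeze" is the grip in N (left out, the last holds). Time passes only in rows, so rows that repeat a pose let the fingers close. It gives the time, the measured TCP pose, the force, the opening and the grip force at its end, in the units of the state.
- arm.state(): the state, without advancing time (a new reading comes with each control period).
- optics.read_camera(name): name is "side" or "top" or "wrist"; returns the picture (420x560x3 uint8, red, green, blue); there is no depth.
- optics.camera_model(name): a dict with "mtx" (3x3 intrinsics, pixels), "R" (3x3) and "t" (3): a world point X has camera coordinates R X + t; the wrist camera has in their place "T_tool_cam" (4x4, takes a point from camera to tool coordinates, whose origin is the TCP and whose axes are the flange's). Camera axes: x right, y down, z forward; pixel columns grow to the right and rows downward; lengths in m; the calibration is good to about 2 mm. A picture is of the moment at which its call begins: read the wrist's pose just before it. camera_model takes no time and is no camera call.
- arm.close_job(): hands the job in; it is judged then, once.
The state is a dict: "t": time; "joints": joint angles; "dq": joint speeds; "tau": joint torques, N m; "tcp_pos": TCP position; "tcp_rot": TCP orientation; "ft_force": force on the tool from outside, world axes, zero at the start; "ft_torque": the same for the moment, N m; "grip_width": finger opening in m; "grip_force": force on a finger pad.
Only numpy, scipy, OpenCV 4.12 (cv2) and the standard library are available. Lean on these libraries where they do the work, as an engineer would, in place of code of your own. Each camera call takes 0.05 s, during which the arm holds its last target. There are 200 camera calls.

## Working session

There is one attempt and no reset: what is moved stays moved. The work goes in short steps, Python scripts to look and compute and a tool call to move; the robot and the scene stay as the last step left them, time stands still between calls to the robot, and variables do not carry over. Pictures are saved under pics/ and viewed, at most 10 in all, crops included, and the job is handed in when it is done.

Besides the shell and the picture viewer there is one more tool, called after "Request:" by a JSON object that holds its "api" and its "payload". jog_arm: Moves the arm, as the interface text tells. Shifts and turns lie within -1 to 1; 1 stands for 150 mm of shift or pi rad of turn. Its arguments: {"type":"object","properties":{"jaw":{"type":"array"},"slide":{"type":"array"},"turn":{"type":"array"},"squeeze":{"type":"number"}},"required":["jaw","slide","turn"]}

```bash
mkdir -p pics; python3 - <<'E'
from plant import arm, optics
import cv2
s=arm.state();print(s)
for n in("top","side"):
    cv2.imwrite(f"pics/{n}0.png",optics.read_camera(n)[:,:,::-1]);m=optics.camera_model(n);print(n,m)
E
```

```text
{'t': 0.0, 'joints': array([-9.76834870e-01,  3.59399492e-01,  1.10477495e-02, -3.69283766e-04,
       -1.22412170e+00, -2.88079648e-01]), 'dq': array([ 0.00028962, -0.00071707, -0.00138193,  0.00115867, -0.00121842,
       -0.0005143 ]), 'tau': array([-1.93159365e-03, -5.83319771e+01,  2.93419683e+01,  6.93629175e+00,
       -6.02524684e-03, -8.99822680e-06]), 'tcp_pos': array([ 0.2030785 , -0.64320316,  0.23034726]), 'tcp_rot': array([-1.52283159e-01,  9.88336535e-01,  8.32428735e-04, -2.00956444e-04]), 'ft_force': array([-0.29138269, -0.16588683, -0.05563461]), 'ft_torque': array([-0.04275715, -0.02715551, -0.05517973]), 'grip_force': 0.0, 'grip_width': 0.0856120273288767}
top {'mtx': array([[400.61188038,   0.        , 280.06699779],
       [  0.        , 400.61188038, 206.57686655],
       [  0.        ,   0.        ,   1.        ]]), 'R': array([[-0.00231536, -0.99998967,  0.00391119],
       [-0.99860221,  0.00210558, -0.05281287],
       [ 0.05280409, -0.004028  , -0.99859677]]), 't': array([0.02470616, 0.57707371, 0.7218782 ])}
side {'mtx': array([[419.68787897,   0.        , 279.91840294],
       [  0.        , 419.68787897, 207.8918198 ],
       [  0.        ,   0.        ,   1.        ]]), 'R': array([[-0.9540163 , -0.29965283,  0.00781544],
       [-0.22511944,  0.69901869, -0.67874451],
       [ 0.19792457, -0.64929273, -0.7343329 ]]), 't': array([0.55416715, 0.1657705 , 0.70778002])}
```

View pics/top0.png

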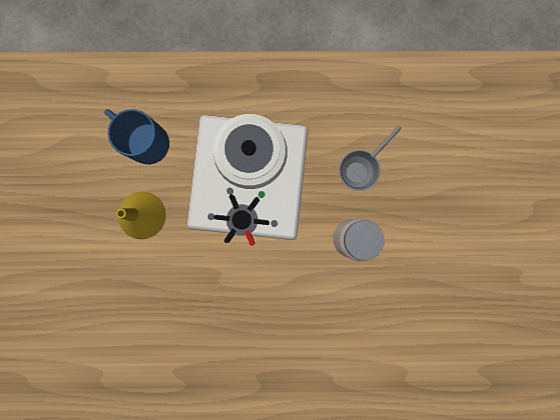

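View pics/side0.png

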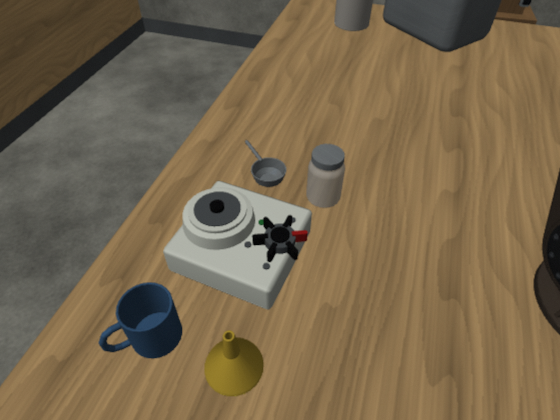

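The top view shows the red lobe at (250,240), front right, and the green dot at (262,195), so it is 2 clicks away. The grey dots are at (275,223), (230,191) and (211,217), and the wheel centre is at about (241,219).

```bash
cat > h.py <<'E'
import numpy as np
from plant import arm, optics
def ray(n,px,z):
    m=optics.camera_model(n);R=m["R"];C=-R.T@m["t"]
    d=R.T@np.linalg.solve(m["mtx"],[*px,1]);return C+d*(z-C[2])/d[2]
def tool(dw):  # world vec -> slide units
    from scipy.spatial.transform import Rotation as Q
    return Q.from_quat(arm.state()["tcp_rot"]).inv().apply(dw)/.15
E
python3 - <<'E'
from h import *
import cv2
from scipy.optimize import least_squares
D={-90:(275,223),-30:(262,195),30:(230,191),90:(211,217)}
P={a:ray("top",p,.072)[:2] for a,p in D.items()}
f=lambda v:np.ravel([v[:2]+.054*np.array([np.cos(v[2]+np.radians(a)),np.sin(v[2]+np.radians(a))])-p for a,p in P.items()])
r=least_squares(f,[.6,.1,0]);print(r.x,np.degrees(r.x[2]),r.fun.round(4))
D2={-90:(266,207)}
Ds={90:(266,266),30:(248,244),-30:(262,222)}
for a,p in Ds.items():print(a,ray("side",p,.072),r.x[:2]+.054*np.array([np.cos(r.x[2]+np.radians(a)),np.sin(r.x[2]+np.radians(a))]))
print("red top",ray("top",(250,239),.092),ray("side",(301,236),.092), "jar",ray("top",(365,240),.115))
print("funnel",ray("top",(122,213),.1))
from scipy.spatial.transform import Rotation as Q
print(Q.from_quat(arm.state()["tcp_rot"]).as_matrix().round(3))
for n in("top","side"):
    I=optics.read_camera(n); x,y=((241,215) if n=="top" else (275,240))
    cv2.imwrite(f"pics/{n}1.png",cv2.resize(I[y-45:y+45,x-60:x+60,::-1],None,fx=6,fy=6,interpolation=cv2.INTER_CUBIC))
E
```

```text
[ 0.5511651   0.08643882 -0.10333382] -5.920591651557456 [-0.0007  0.0004  0.001   0.0004 -0.0004 -0.0003  0.0001 -0.0006]
90 [0.55902894 0.14569677 0.072     ] [0.5567352  0.14015078]
30 [0.60188514 0.11285214 0.072     ] [0.60046607 0.10847095]
-30 [0.59551559 0.0598447  0.072     ] [0.59489597 0.054759  ]
red top [0.51990867 0.07318503 0.092     ] [0.51869332 0.08511173 0.092     ] jar [ 0.5185251  -0.11064245  0.115     ]
funnel [0.56273831 0.28050193 0.1       ]
[[-0.954 -0.301 -0.001]
 [-0.301  0.954  0.001]
 [ 0.     0.001 -1.   ]]
```

View pics/top1.png

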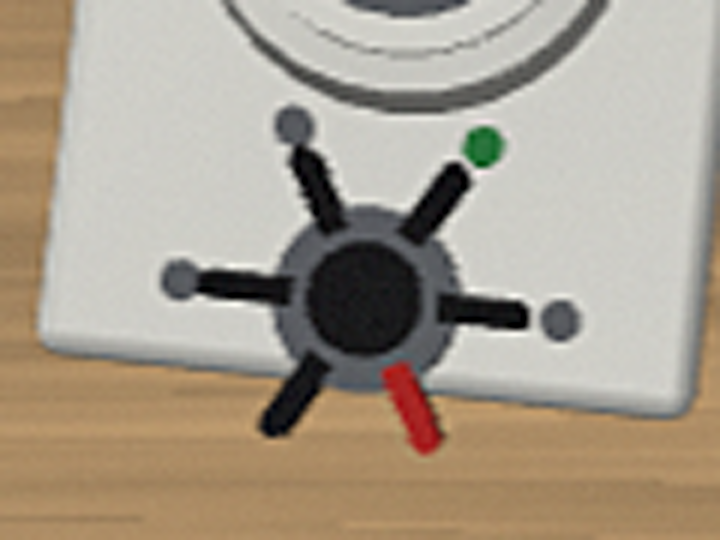

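Request:
{"api": "jog_arm", "payload": {"jaw": [0,0,0,0,0,0], "slide": [[-1,1,0],[-1,1,0],[-1,1,0],[-1,1,0],[-1,1,0],[-1,1,0]], "turn": [-0.2,-0.2,-0.2,-0.2,-0.2,-0.2]}}

```text
t: 0.7
tcp_pos: [0.303, -0.451, 0.2318]
tcp_rot: [-0.455, 0.89, -0.0, 0.001]
ft_force: [-0.6, -0.3, -0.4]
grip_width: 0.0121
grip_force: 0.0
```

Request:
{"api": "jog_arm", "payload": {"jaw": [0,0,0,0,0], "slide": [[-1,0,0],[-1,0,0],[-1,0,0],[-1,0,0],[-1,0,0]], "turn": [-0.17,-0.17,-0.17,-0.17,-0.17]}}

```text
t: 1.12
tcp_pos: [0.3925, -0.3319, 0.2316]
tcp_rot: [-0.674, 0.739, -0.0, 0.0]
ft_force: [-0.3, 0.3, 0.3]
grip_width: -0.0003
grip_force: 0.0
```

Request:
{"api": "jog_arm", "payload": {"jaw": [0,0,0,0], "slide": [[-1,0,0],[-1,0,0],[-1,0,0],[-1,0,0]], "turn": [0,0,0,0]}}

```text
t: 1.45
tcp_pos: [0.4052, -0.1832, 0.2314]
tcp_rot: [-0.67, 0.742, 0.0, 0.0]
ft_force: [1.0, 0.8, -0.8]
grip_width: -0.0002
grip_force: 0.0
```

Request:
{"api": "jog_arm", "payload": {"jaw": [0,0,0,0], "slide": [[-1,0,0],[-1,0,0],[-1,0,0],[-1,0,0]], "turn": [0,0,0,0]}}

```text
t: 1.78
tcp_pos: [0.421, -0.0336, 0.2317]
tcp_rot: [-0.67, 0.742, -0.0, 0.001]
ft_force: [0.7, 0.2, -0.3]
grip_width: 0.0003
grip_force: 0.0
```

Request:
{"api": "jog_arm", "payload": {"jaw": [0,0,0,0], "slide": [[-1,-0.2,0],[-1,-0.2,0],[-1,-0.2,0],[-1,-0.2,0]], "turn": [0,0,0,0]}}

```text
t: 2.12
tcp_pos: [0.4668, 0.1129, 0.2315]
tcp_rot: [-0.67, 0.742, -0.0, 0.001]
ft_force: [0.7, -0.5, -0.2]
grip_width: -0.0
grip_force: 0.0
```

Request:
{"api": "jog_arm", "payload": {"jaw": [0,0,0,0,0], "slide": [[-0.26,0,0.6],[-0.26,0,0.6],[-0.26,0,0.6],[-0.26,0,0.6],[-0.26,0,0.6]], "turn": [0,0,0,0,0]}}

```text
t: 2.53
tcp_pos: [0.47, 0.1484, 0.141]
tcp_rot: [-0.67, 0.742, -0.0, -0.001]
ft_force: [-0.2, -0.8, 1.0]
grip_width: -0.0
grip_force: 0.0
```

```bash
cat >> h.py <<'E'
def rel(W=(.5512,.0864),yaw=-.1033):  # tcp in wheel-axis/blender frame, mm
    p=arm.state()["tcp_pos"];d=p[:2]-np.array(W);c,s=np.cos(yaw),np.sin(yaw)
    return np.round([1e3*(c*d[0]+s*d[1]),1e3*(-s*d[0]+c*d[1]),1e3*p[2]],1)
def shot(tag):
    import cv2
    A=[]
    for n,(x,y) in (("top",(241,220)),("side",(280,240)),("wrist",None or (280,210))):
        I=optics.read_camera(n)
        A.append(cv2.resize(I[max(0,y-60):y+60,x-60:x+60] if n!="wrist" else I[:,70:490],(400,400) if n!="wrist" else (400,400),interpolation=cv2.INTER_CUBIC))
    B=np.hstack(A)[:,:,::-1]
    cv2.imwrite(f"pics/{tag}.png",cv2.resize(B,(800,267),interpolation=cv2.INTER_AREA) if 0 else np.vstack([np.hstack(A[:2])])[:,:,::-1])
    cv2.imwrite(f"pics/{tag}w.png",optics.read_camera("wrist")[:,:,::-1])
E
python3 -c "
from h import *
print(rel(),arm.state()['tcp_pos']);shot('a')"
```

```text
[-87.2  53.3 141. ] [0.46997622 0.14837396 0.14101732]
```

View pics/a.png

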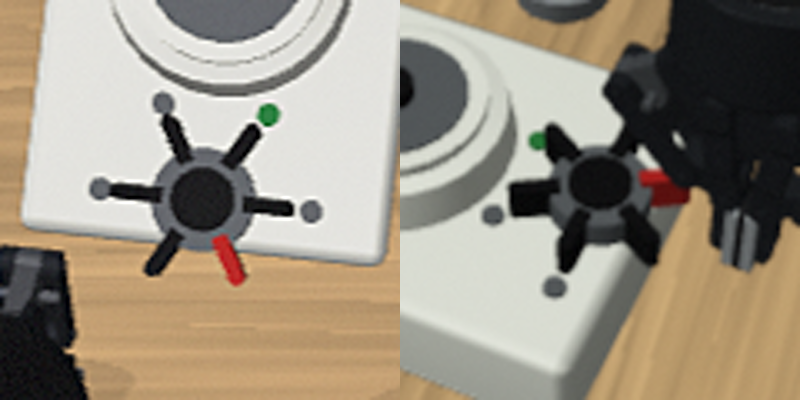

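View pics/aw.png

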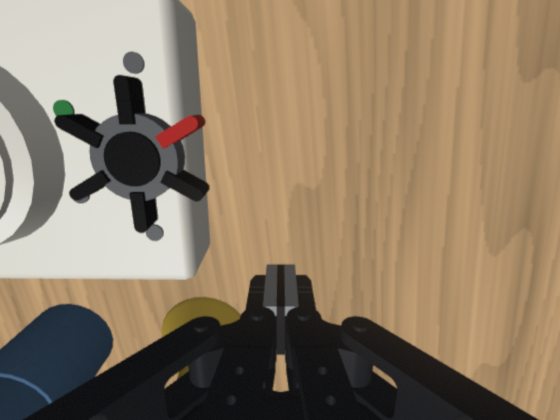

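The wrist view shows the dots at (64,108) green, then (134,62), (155,233) and about (81,197), with the red lobe at (183,131). I'll use them to refine the wheel pose.

```bash
python3 - <<'E'
from h import *
from scipy.optimize import least_squares
from scipy.spatial.transform import Rotation as Q
m=optics.camera_model("wrist");s=arm.state();T=m["T_tool_cam"];R=Q.from_quat(s["tcp_rot"]).as_matrix()
C=R@T[:3,3]+s["tcp_pos"]
D={-90:(134,62),-30:(64,108),90:(155,233)}
def g(p,z):
    d=R@T[:3,:3]@np.linalg.solve(m["mtx"],[*p,1]);return (C+d*(z-C[2])/d[2])[:2]
P={a:g(p,.072) for a,p in D.items()}
f=lambda v:np.ravel([v[:2]+.054*np.array([np.cos(v[2]+np.radians(a)),np.sin(v[2]+np.radians(a))])-p for a,p in P.items()])
r=least_squares(f,[.55,.09,-.1]);print(r.x,r.fun.round(4),rel(r.x[:2],r.x[2]))
E
```

```text
[ 0.55288977  0.08923265 -0.11592863] [-0.0003  0.      0.0001  0.0006  0.0002 -0.0006] [-88.2  49.4 143. ]
```

Request:
{"api": "jog_arm", "payload": {"jaw": [0,0,0,0,0,0], "slide": [[0,0,0.2],[0,0,0.43],[0,0,0.43],[0,-0.15,0.43],[0,-0.27,0.43],[0,-0.27,0.43]], "turn": [0,0,0,0,0,0]}}

```text
t: 3.23
tcp_pos: [0.5142, 0.1448, 0.0791]
tcp_rot: [-0.67, 0.742, -0.001, 0.002]
ft_force: [2.0, 0.6, 1.3]
grip_width: 0.0002
grip_force: 0.0
```

```bash
python3 -c "
from h import *
print(rel((.5525,.0885),-.11));shot('b')"
```

```text
[-44.3  51.7  79.1]
```

View pics/bw.png

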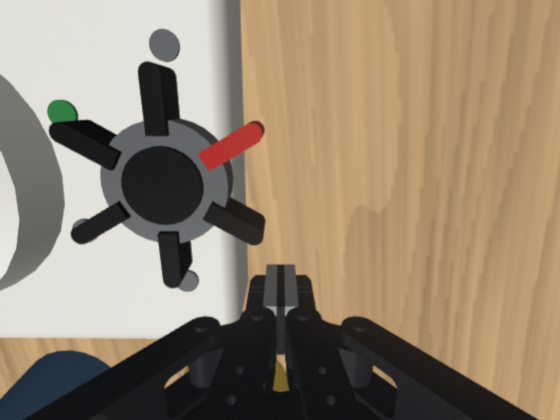

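Clear of the lobe, roughly 10 mm gap; the tip needs to reach about 5 mm further in. I'll start the push slowly.

Request:
{"api": "jog_arm", "payload": {"jaw": [0,0,0,0,0,0,0,0], "slide": [[0,-0.035,0],[0.04,-0.035,0],[0.07,-0.035,0],[0.1,-0.035,0],[0.125,-0.035,0],[0.15,-0.035,0],[0.175,-0.035,0],[0.2,-0.035,0]], "turn": [0,0,0,0,0,0,0,0]}}

```text
t: 4.1
tcp_pos: [0.5125, 0.1136, 0.0768]
tcp_rot: [-0.67, 0.742, 0.0, -0.0]
ft_force: [0.5, 2.4, 0.7]
grip_width: -0.0003
grip_force: 0.7
```

```bash
python3 -c "
from h import *
print(rel((.5525,.0885),-.11));shot('c')"
```

```text
[-42.5  20.6  76.8]
```

View pics/cw.png

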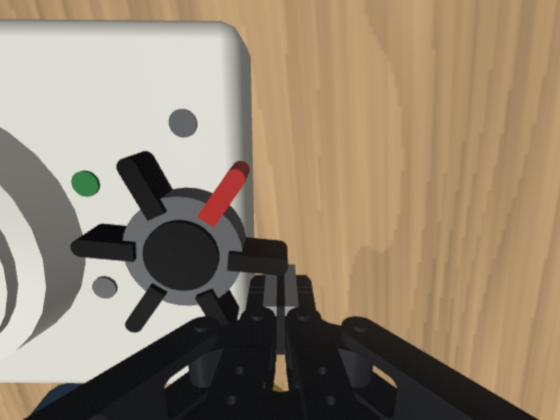

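Request:
{"api": "jog_arm", "payload": {"jaw": [0,0,0,0,0], "slide": [[0.025,0,0],[0.05,0,0],[0.075,0,0],[0.095,0,0],[0.095,0,0]], "turn": [0,0,0,0,0]}}

```text
t: 4.72
tcp_pos: [0.5109, 0.0991, 0.0768]
tcp_rot: [-0.67, 0.743, 0.0, -0.0]
ft_force: [0.9, 0.4, -0.2]
grip_width: -0.0002
grip_force: 0.0
```

```bash
python3 -c "
from h import *
print(rel((.5525,.0885),-.11));shot('d')"
```

```text
[-42.5   5.9  76.8]
```

View pics/dw.png

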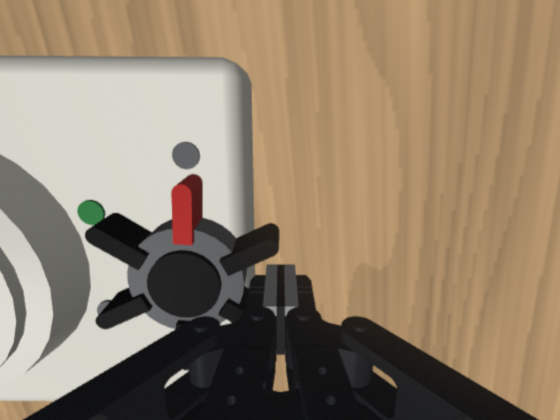

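Red has clicked to the −90° dot (183,200). Next I retract, go round and come in behind the next lobe.

Request:
{"api": "jog_arm", "payload": {"jaw": [0,0,0,0,0,0,0,0], "slide": [[0,0.2,0],[0,0.2,0],[-0.2,0.2,0],[-0.305,0.2,0],[-0.305,0.2,0],[-0.305,0.1,0],[-0.305,0,0],[-0.305,0,0]], "turn": [0,0,0,0,0,0,0,0]}}

```text
t: 5.58
tcp_pos: [0.518, 0.1459, 0.0768]
tcp_rot: [-0.67, 0.742, -0.0, 0.0]
ft_force: [0.7, 0.4, 0.3]
grip_width: -0.0007
grip_force: 0.0
```

```bash
python3 -c "
from h import *
print(rel((.5525,.0885),-.11));shot('e')"
```

```text
[-40.6  53.3  76.8]
```

View pics/ew.png

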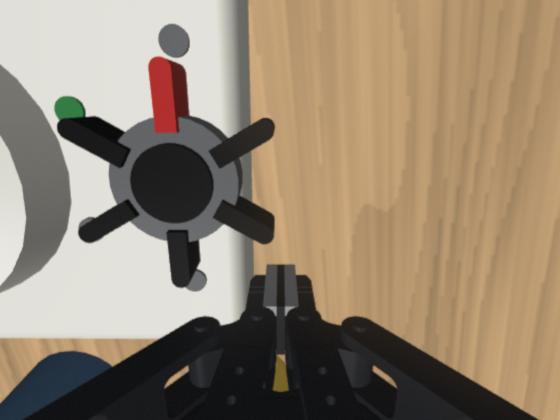

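The wheel is at rest one click on, with the tip behind the next lobe, as before. Now the second push.

Request:
{"api": "jog_arm", "payload": {"jaw": [0,0,0,0,0,0,0,0], "slide": [[0.03,0,0],[0.06,0,0],[0.085,0,0],[0.11,0,0],[0.135,0,0],[0.16,0,0],[0.185,0,0],[0.21,0,0]], "turn": [0,0,0,0,0,0,0,0]}}

```text
t: 6.45
tcp_pos: [0.5125, 0.1136, 0.0768]
tcp_rot: [-0.67, 0.742, 0.0, -0.0]
ft_force: [-0.8, 1.4, -0.6]
grip_width: 0.0
grip_force: 0.8
```

Request:
{"api": "jog_arm", "payload": {"jaw": [0,0,0,0,0], "slide": [[0.025,0,0],[0.05,0,0],[0.075,0,0],[0.098,0,0],[0.098,0,0]], "turn": [0,0,0,0,0]}}

```text
t: 6.87
tcp_pos: [0.511, 0.0985, 0.0768]
tcp_rot: [-0.67, 0.743, -0.0, -0.0]
ft_force: [-0.6, -0.1, 1.0]
grip_width: -0.0
grip_force: 0.0
```

Request:
{"api": "jog_arm", "payload": {"jaw": [0,0,0,0,0,0,0,0], "slide": [[0,0.2,0],[0,0.4,0],[0,0.4,-0.2],[0,0.4,-0.5],[0,0.4,-0.5],[0,0.4,-0.5],[0,0.4,-0.5],[0,0.4,-0.5]], "turn": [0,0,0,0,0,0,0,0]}}

```text
t: 7.53
tcp_pos: [0.451, 0.1052, 0.1512]
tcp_rot: [-0.67, 0.743, 0.0, -0.0]
ft_force: [0.2, -0.7, 0.3]
grip_width: -0.0002
grip_force: 0.0
```

```bash
python3 -c "
from h import *
shot('f')"
```

```text
(no output)
```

View pics/f.png

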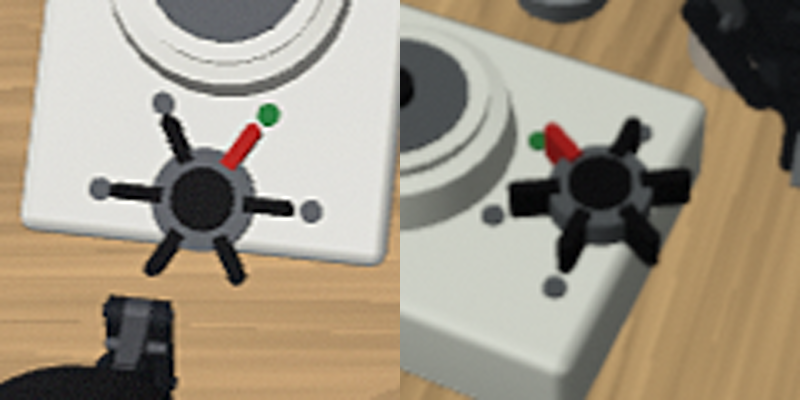

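The top crop shows the red lobe at (240,147) in line with the green dot at (268,115), and the arm is clear.

```bash
python3 -c "
from plant import arm
print(arm.close_job())"
```

```text
the job is handed in; nothing more can be done
None
```

The red lobe is clicked in at the green dot after two anticlockwise flicks, the arm never went near the jar, mug, funnel or strainer, and the job is handed in (no verdict was returned).

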